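# Fill the gaps in the socket rack

## Task

The wooden rack on the bench has three square pockets for tall sockets, and some of them are empty. Stand the two tall spare sockets from the bench upright in the empty pockets, one in each, fully down on the pocket floor and let go; set them in, do not drop them. Leave the tall socket that is already in the rack in its pocket; the short and the wide socket do not belong in the rack.

Things in the scene. Friction and masses are not known exactly. Their poses are not given: they have to be found in the camera images.
- rack: wooden block fixed to the bench, 100 mm (its x) by 290 mm (its y) by 40 mm high, origin at the centre of its underside, z up. Three square pockets, 60 by 60 mm, open at the top, 32 mm deep (floor 8 mm above the bench), centred on its x = 0 at y = -90, 0 and +90 mm. One pocket, a different one each time, holds the socket 'racked'; the other two are empty.
- racked: a deep steel socket (for turning nuts): a plain upright cylinder, 36 mm in diameter and 80 mm tall, about 0.3 kg, with a black square on top; origin at the centre of its underside, z up along its axis. It already stands in one of the rack's pockets; leave it there.
- spare_a: a deep steel socket (for turning nuts): a plain upright cylinder, 36 mm in diameter and 80 mm tall, about 0.3 kg, with a black square on top; origin at the centre of its underside, z up along its axis. A spare standing on the bench between the rack and the robot.
- spare_b: a deep steel socket (for turning nuts): a plain upright cylinder, 36 mm in diameter and 80 mm tall, about 0.3 kg, with a black square on top; origin at the centre of its underside, z up along its axis. The other spare, the same as spare_a, also on the bench. A short socket (same diameter, only 36 mm tall) stands in the same area and does not belong in the rack, nor does the wide one (56 mm in diameter) to the robot's right.
Not all that is in view belongs to the job. Leave any turquoise or yellow look-alike of the spare_a alone. What is shaped like the spare_b but purple is not meant.

How it is judged:
By the outcome, as a careful person would: the job done as asked, in the order asked, and still so for the second after the job is handed in, with the robot touching nothing.
It also fails if it takes over 58 s, if anything falls off the work surface, if the arm or the gripper's body presses on something with over 40 N, if the wrist force passes 120 N, or if a joint passes its speed limit or range.

## Robot

A 6-joint arm with a two-finger parallel gripper is mounted at the origin on the work surface. World frame = base frame: x ahead of the robot, y to its left, z up, the work surface at z = 0. Lengths are in m, angles in rad, forces in N, time in s.
With the tool pointing down it reaches from about 0.25 to 0.775 m from the base axis. Payload 4 kg.
Tool frame: the origin (TCP) lies midway between the tips of the shut fingers; the grasp point (between the pads) lies 19 mm behind it; z points along the fingers, y is the direction in which the jaws open and shut (so a half turn about z gives the same grasp; the last joint's range is limited). The gripper opens to 94 mm and grips with 3 to 60 N. Pads are 16 mm wide; open, the fingers measure 119 mm over their backs; the gripper's body (75 mm by 177 mm) begins 78 mm behind the grasp point.
Start: joints at [-1.213, 0.087, 1.371, -0, 1.684, -0.103], TCP at [0.245, -0.493, 0.206] pointing down, gripper open.
Joint ranges: [-3.1, 3.1], [-0.76, 2.03], [0.27, 2.55], [-1.08, 4.22], [0.17, 2.65], [-2.57, 2.57]. Speed limits (rad/s): [2.79, 2.79, 3.14, 3.14, 3.14, 3.14].

## Interface

Orientations are given as [roll, pitch, yaw] about the fixed x, y, z axes, in that order (R = Rz(yaw) Ry(pitch) Rx(roll)).
In Python, from bench import robot gives the robot as it stands.
- The arm moves only by the tool drive_tool, never from a script. Its argument "series" is a list that holds one entry, the list of rows, each a list of 7 numbers: the turn, a rotation vector about the tool's x, y, z in rad, then the shift along the tool's x, y, z in cm, then the opening in per cent of the stroke, from 0 (shut) to 100 (fully open). In form: [[[rx, ry, rz, tx, ty, tz, fingers], ...]]. A call has 1 to 20 rows; each row is the pose to reach, as a shift and turn from the pose measured when the call began, along the tool's axes at that moment; what a row does not reach only later rows make up. A row lasts 1/10 s, in which the tool goes at most 50 mm and 8.59 degrees, less where a joint would pass 70% of its speed; a pose out of reach is approached as far as the arm can. A call with a gripper value outside its range is refused whole. The fingers move at their own pace and stop on an object; the grip force is fixed at half the most. Time passes only in rows, so rows that repeat a pose let the fingers close. It gives the time, the measured TCP pose, the force and the opening at its end, in the units of the state.
- robot.get_obs(): the state, without advancing time (a new reading comes with each control period).
- robot.snapshot(name): name is "scene" or "top" or "wrist"; returns a dict with "img" (420x560x3 uint8, blue, green, red), "depth" (420x560 float32, m along the optical axis (not along the pixel's ray), 0 where there is no reading), "vertical_fov" (degrees; the focal length in pixels is half the picture's height over the tangent of half this angle, whatever the lens; pixels are square), "cx", "cy" (the principal point, pixels), "rvec" (rotation vector, rad) and "tvec" (3), from world to camera coordinates, as OpenCV has them. Camera axes: x right, y down, z forward; pixel columns grow to the right and rows downward; lengths in m; the calibration is good to about 2 mm. A picture is of the moment at which its call begins.
- robot.close_job(): hands the job in, once; it reports no verdict.
The state is a dict: "time": time; "joint_positions": joint angles; "qvel": joint speeds; "joint_torque": joint torques, N m; "tool_pos": TCP position; "ee_rot": TCP orientation; "wrist_force": force on the tool from outside, world axes, zero at the start; "wrist_torque": the same for the moment, N m; "width": finger opening in m.
Only numpy, scipy, OpenCV 4.12 (cv2) and the standard library are available. Lean on these libraries where they do the work, as an engineer would, in place of code of your own. Each camera call takes 0.05 s, during which the arm holds its last target.

## Working session

There is one attempt and no reset: what is moved stays moved. The work goes in short steps, Python scripts to look and compute and a tool call to move; the robot and the scene stay as the last step left them, time stands still between calls to the robot, and variables do not carry over. Pictures are saved under pics/ and viewed, and the job is handed in when it is done.

Besides the shell and the picture viewer there is one more tool, called after "Request:" in YAML: its name, and indented under it one key for each argument. drive_tool: Moves the arm, as the interface text tells. Its arguments: {"type":"object","properties":{"series":{"type":"array","items":{"type":"array","items":{"type":"array","items":{"type":"number"}}}}},"required":["series"]}

```bash
ls; mkdir -p pics; cat > h.py <<'E'
import numpy as np, cv2
from bench import robot
def snap(n,f=None):
    s=robot.snapshot(n)
    if f: cv2.imwrite('pics/'+f,s['img'])
    s['R']=cv2.Rodrigues(np.array(s['rvec'],float))[0]; s['t']=np.array(s['tvec'],float).ravel()
    s['f']=s['img'].shape[0]/2/np.tan(np.radians(s['vertical_fov'])/2)
    return s
def ray(s,u,v):
    d=np.array([(u-s['cx'])/s['f'],(v-s['cy'])/s['f'],1.])
    return -s['R'].T@s['t'], s['R'].T@d
def onz(s,u,v,z):
    o,d=ray(s,u,v); return o+d*(z-o[2])/d[2]
def dep(s,u,v):
    o,d=ray(s,u,v); return o+d*s['depth'][int(round(v)),int(round(u))]
def cloud(s):
    h,w=s['depth'].shape; u,v=np.meshgrid(np.arange(w),np.arange(h))
    d=np.stack([(u-s['cx'])/s['f'],(v-s['cy'])/s['f'],np.ones_like(u,float)],-1)*s['depth'][...,None]
    return (d-s['t'])@s['R']
E
python3 - <<'E'
from h import *
for n in ['scene','top','wrist']:
    s=snap(n,n+'0.png'); print(n,s['vertical_fov'],s['cx'],s['cy'],-s['R'].T@s['t'], s['R'].T[:,2])
print(robot.get_obs())
E
```

```text
pics
scene 49.17885759144544 288.9674713001204 206.64394961309222 [1.04496734 0.60671153 0.53000568] [-0.57409049 -0.64402822 -0.50561621]
top 44.58114830685861 277.3753545993243 214.4684823809731 [ 0.46195392 -0.00441715  1.10212214] [ 0.05726335  0.00279527 -0.9983552 ]
wrist 68.41820046711287 280.21288025709515 212.23267677814874 [ 0.30874756 -0.46209041  0.38349515] [-0.22013524 -0.10502373 -0.9697992 ]
{'time': 0.15, 'joint_positions': array([-1.21311424e+00,  8.77867852e-02,  1.37188545e+00,  1.22767763e-06,
        1.68358523e+00, -1.03118971e-01]), 'qvel': array([-0.00133942, -0.00136462, -0.00500075,  0.0002316 , -0.00199191,
       -0.00220845]), 'joint_torque': array([ 2.58431734e-03, -3.40640509e+01, -3.02793288e+01,  7.19442219e-02,
        3.04890191e-02, -1.24017242e-04]), 'tool_pos': array([ 0.2444083 , -0.49225228,  0.20458318]), 'ee_rot': array([-3.13993681e+00, -1.72583142e-04,  4.60801054e-01]), 'wrist_force': array([ 0.37985721, -0.29881508,  0.19979578]), 'wrist_torque': array([-0.02494236, -0.03661228,  0.01668636]), 'width': 0.09379819838913304}
```

View pics/scene0.png

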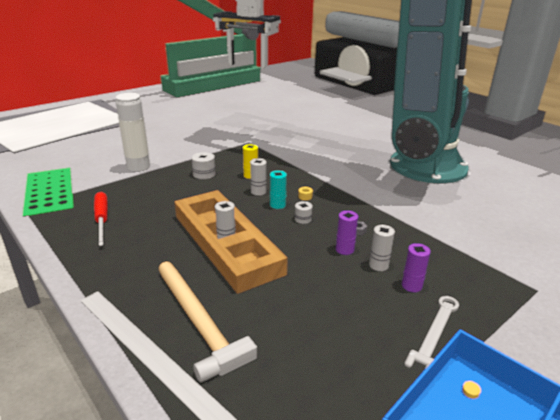

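View pics/top0.png

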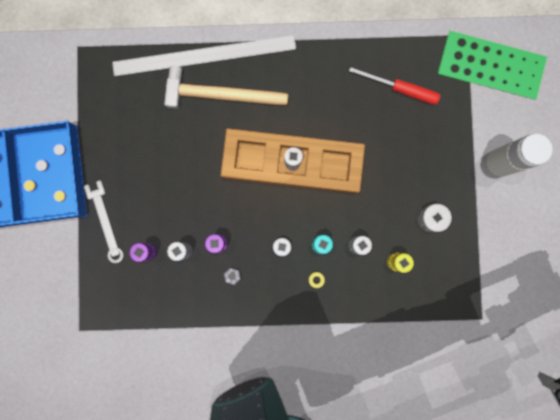

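View pics/wrist0.png

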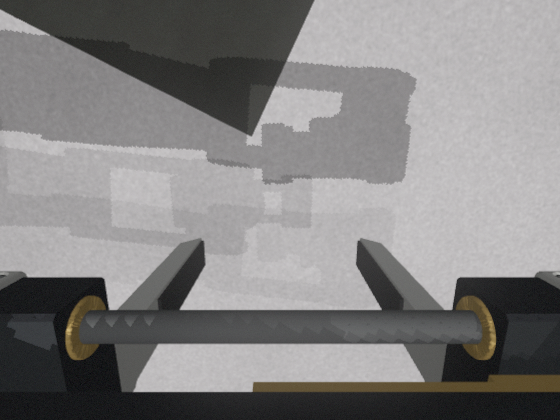

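The top picture shows two tall grey sockets at about (177,251), between two purple ones, and (362,244), between turquoise and yellow. The short one is at (282,246), the wide one at (437,217), and the rack's middle pocket holds the racked socket at (293,157). The scene view agrees. I'll now triangulate.

```bash
cat > m.py <<'E'
from h import *
def show(s,boxes,f):
    out=[cv2.resize(s['img'][y-35:y+35,x-35:x+35],None,fx=5.6,fy=5.6,interpolation=cv2.INTER_CUBIC) for x,y in boxes]
    cv2.imwrite('pics/'+f,cv2.resize(np.hstack(out),None,fx=800/(392*len(out)),fy=800/(392*len(out))))
E
python3 - <<'E'
from m import *
t=snap('top'); s=snap('scene')
show(t,[(177,251),(362,244),(282,246)],'ct.png'); show(s,[(382,245),(258,177),(303,212)],'cs.png')
np.savez('s0.npz',ti=t['img'],td=t['depth'],si=s['img'],sd=s['depth'])
# black squares
for nm,v,pts in (('top',t,[(177,251),(362,244),(282,246)]),('scene',s,[(382,231),(258,162),(303,206)])):
    g=cv2.cvtColor(v['img'],6)
    for x,y in pts:
        w=g[y-8:y+9,x-8:x+9]; n,l,st,c=cv2.connectedComponentsWithStats((w<75).astype(np.uint8))
        print(nm,(x,y),[(st[i,4],(c[i]+[x-8,y-8]).round(1).tolist()) for i in range(1,n)])
C=cloud(t)
for x,y in [(177,251),(362,244),(282,246),(293,157),(335,165),(250,155),(437,217)]:
    w=C[y-9:y+10,x-9:x+10].reshape(-1,3); z=w[:,2]; zt=np.median(np.sort(z)[-80:]); k=abs(z-zt)<.006
    print((x,y),'top z %.4f'%zt,k.sum(),((w[k].min(0)+w[k].max(0))/2).round(4),w[k].mean(0).round(4))
# rack
hsv=cv2.cvtColor(t['img'],40); m=cv2.inRange(hsv,(5,80,60),(25,255,255)); 
n,l,st,c=cv2.connectedComponentsWithStats(m)
for i in range(1,n):
    if st[i,4]>1500: print(st[i],c[i])
i=1+np.argmax(st[1:,4]); k=(l==i)
P=C[k]; z=P[:,2]; top=P[(z>.03)&(z<.05)]; print('racktop',np.median(top[:,2]),len(top))
r=cv2.minAreaRect(top[:,:2].astype(np.float32)*1000); print(r)
E
```

```text
top (177, 251) [(np.int32(1), [185.0, 243.0]), (np.int32(1), [169.0, 259.0]), (np.int32(1), [185.0, 259.0])]
top (362, 244) [(np.int32(4), [354.8, 236.2]), (np.int32(4), [369.2, 236.2])]
top (282, 246) [(np.int32(4), [274.8, 238.2]), (np.int32(8), [289.1, 238.9]), (np.int32(2), [290.0, 253.5]), (np.int32(1), [274.0, 254.0])]
scene (382, 231) [(np.int32(26), [382.2, 223.4]), (np.int32(20), [384.0, 229.6])]
scene (258, 162) [(np.int32(37), [262.7, 155.8]), (np.int32(4), [257.5, 161.0])]
scene (303, 206) [(np.int32(18), [296.8, 199.5]), (np.int32(5), [310.2, 200.6]), (np.int32(10), [303.1, 205.1])]
(177, 251) top z 0.0812 248 [0.4528 0.2017 0.0805] [0.4536 0.2015 0.0796]
(362, 244) top z 0.0818 243 [ 0.4547 -0.1693  0.0808] [ 0.4546 -0.1683  0.08  ]
(282, 246) top z 0.0375 221 [ 0.4553 -0.009   0.0364] [ 0.4559 -0.0088  0.0358]
(293, 157) top z 0.0894 237 [ 0.6354 -0.0363  0.0881] [ 0.6362 -0.0365  0.0875]
(335, 165) top z 0.0100 349 [ 0.6276 -0.1284  0.0094] [ 0.6277 -0.1284  0.0077]
(250, 155) top z 0.0100 345 [0.6549 0.0538 0.0085] [0.6548 0.0538 0.0077]
(437, 217) top z 0.0520 349 [ 0.5072 -0.3292  0.051 ] [ 0.5072 -0.3292  0.0497]
[ 220  128  146   66 6937] [292.31584258 160.64264091]
racktop 0.03941927007179784 4296
((636.428955078125, -36.42938232421875), (290.6745300292969, 101.04084014892578), 81.71368408203125)
```

```bash
sleep 1
python3 - <<'E'
from m import *
t=snap('top'); s=snap('scene')
def sq(v,x,y,r=5):
    g=cv2.cvtColor(v['img'],6).astype(float)[y-r:y+r+1,x-r:x+r+1]
    hi=np.percentile(g,80); w=np.clip(hi*.75-g,0,None); 
    yy,xx=np.mgrid[y-r:y+r+1,x-r:x+r+1]; return (w*xx).sum()/w.sum(),(w*yy).sum()/w.sum()
def tri(a,b):
    Pm=[np.array([[v['f'],0,v['cx']],[0,v['f'],v['cy']],[0,0,1]])@np.c_[v['R'],v['t']] for v in (t,s)]
    X=cv2.triangulatePoints(Pm[0],Pm[1],np.array(a),np.array(b)); return (X[:3]/X[3]).ravel()
for a,b in [((177,251),(384,230)),((362,244),(257,162)),((293,157),(225,204))]:
    p=sq(t,*a,4); q=sq(s,*b,3); print(np.round(p,1),np.round(q,1),tri(p,q).round(4))
# pocket floors from depth
C=cloud(t); 
for x,y in [(335,165),(250,155)]:
    w=C[y-25:y+25,x-25:x+25]; k=(w[...,2]<.02)
    n,l,st,c=cv2.connectedComponentsWithStats(k.astype(np.uint8)); k=l==l[25,25]
    P=w[k]; print(st[l[25,25]],cv2.minAreaRect((P[:,:2]*1000).astype(np.float32)),np.median(P[:,2]))
    # rim inner: pixels below .036 connected
    k=(w[...,2]<.036).astype(np.uint8); n,l,st,c=cv2.connectedComponentsWithStats(k); cc=c[l[25,25]]+[x-25,y-25]; print('rim',onz(t,*cc,.04).round(4))
g=cv2.imread('pics/ct.png')
E
```

```text
[176.2 250.9] [384.  229.7] [0.4537 0.2021 0.0803]
[362.2 244.9] [257.7 161.2] [ 0.455  -0.1685  0.0804]
[293.  155.7] [224.6 205.3] [ 0.6363 -0.0361  0.0882]
[ 10  11  30  30 740] ((625.5670776367188, -127.20233154296875), (58.63853454589844, 57.15888595581055), 81.59547424316406) 0.007664347071752816
rim [ 0.6229 -0.1253  0.04  ]
[ 10  12  31  29 733] ((652.1676025390625, 53.385498046875), (59.12275314331055, 57.3344841003418), 81.62069702148438) 0.007523784794722726
rim [0.6488 0.0522 0.04  ]
```

View pics/ct.png

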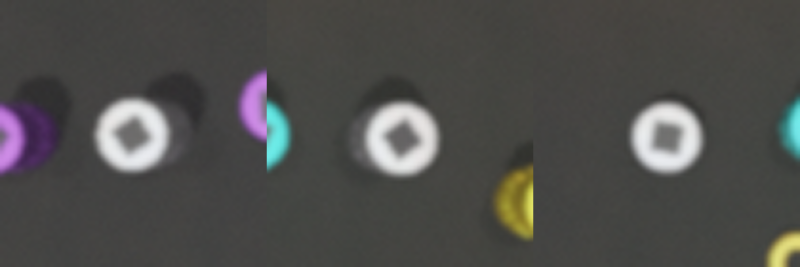

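View pics/cs.png

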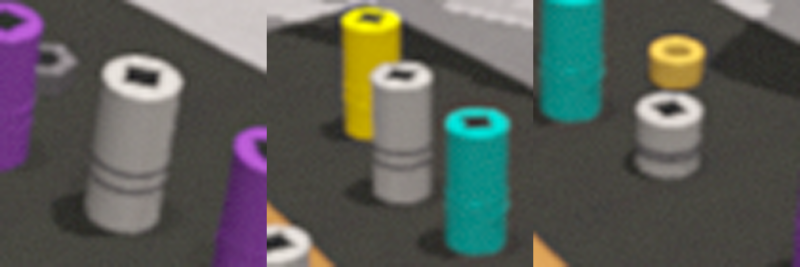

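```bash
cat > g.py <<'E'
from h import *
from scipy.spatial.transform import Rotation as Ro
import sys
def go(x,y,z,yaw=1.426):
    o=robot.get_obs(); R0=Ro.from_euler('xyz',o['ee_rot']); R1=Ro.from_euler('xyz',[np.pi,0,yaw])
    d=R0.inv().apply(np.array([x,y,z])-o['tool_pos'])*100
    print('turn',(R0.inv()*R1).as_rotvec().round(3),'shift cm',d.round(2))
o=robot.get_obs(); print(o['time'].__round__(2),o['tool_pos'].round(4),o['ee_rot'].round(4),o['width'].__round__(4),o['wrist_force'].round(1),o['qvel'].round(3))
a=list(map(float,sys.argv[1:]))
for i in range(0,len(a)//3*3,3): go(*a[i:i+3],*(a[len(a)//3*3:]))
E
python3 g.py 0.4548 -0.1685 0.206  .4548 -.1685 .043
```

```text
0.35 [ 0.2445 -0.4925  0.2052] [-3.1412e+00 -1.0000e-04  4.6080e-01] 0.0943 [0.  0.1 0.1] [ 0.001 -0.001 -0.002  0.     0.001 -0.   ]
turn [-0.    -0.    -0.965] shift cm [ 33.24 -19.67  -0.07]
turn [-0.    -0.    -0.965] shift cm [ 33.24 -19.67  16.23]
```

Request:
drive_tool:
  series:
    - [[0,0,-0.12,4.15,-2.46,0,100],[0,0,-0.24,8.3,-4.92,0,100],[0,0,-0.36,12.5,-7.4,0,100],[0,0,-0.48,16.6,-9.84,0,100],[0,0,-0.6,20.8,-12.3,0,100],[0,0,-0.72,24.9,-14.8,0,100],[0,0,-0.84,29.1,-17.2,0,100],[0,0,-0.93,32,-18.9,0,100],[0,0,-0.965,33.2,-19.7,0,100],[0,0,-0.965,33.2,-19.7,0,100],[0,0,-0.965,33.2,-19.7,0,100],[0,0,-0.965,33.2,-19.7,0,100]]

```text
time: 1.55
tool_pos: [0.4538, -0.1694, 0.2053]
ee_rot: [-3.141, 0.0, 1.424]
wrist_force: [0.5, 0.3, -0.2]
width: 0.0941
```

```bash
python3 g.py 0.4548 -0.1685 0.206  .4548 -.1685 .043; python3 -c "
from h import *
s=snap('wrist','w1.png')
C=cloud(s); g=cv2.cvtColor(s['img'],6)
k=(abs(C[...,2]-.08)<.004)&(g>150)&(np.hypot(C[...,0]-.455,C[...,1]+.1685)<.028)
print(k.sum(),C[k].mean(0),C[k].min(0),C[k].max(0))
"
```

```text
1.55 [ 0.4538 -0.1694  0.2053] [-3.1412  0.      1.4239] 0.0941 [ 0.5  0.3 -0.2] [-0.009 -0.    -0.     0.003 -0.001 -0.002]
turn [-0.     0.    -0.002] shift cm [ 0.1   0.08 -0.07]
turn [-0.     0.    -0.002] shift cm [ 0.1   0.09 16.23]
585 [ 0.45670687 -0.16798023  0.07968976] [ 0.43985275 -0.18586029  0.07617188] [ 0.47290121 -0.15127302  0.08172229]
```

View pics/w1.png

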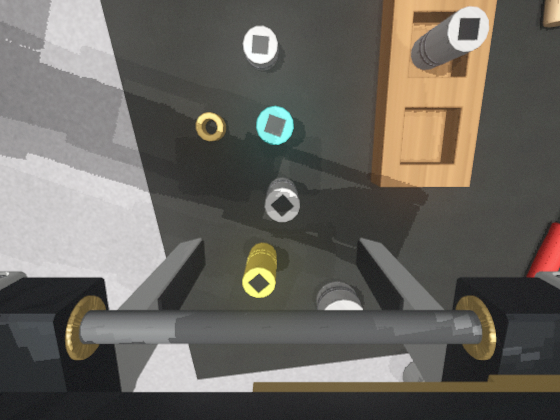

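The wrist view shows the target grey top at (282,203), midway between the fingers. Yellow at (258,280) is clear of the jaw line. I'll go down and grip.

Request:
drive_tool:
  series:
    - [[0,0,0,0.1,0.1,3,100],[0,0,0,0.1,0.1,6,100],[0,0,0,0.1,0.1,9,100],[0,0,0,0.1,0.1,12,100],[0,0,0,0.1,0.1,14.5,100],[0,0,0,0.1,0.1,16.2,100],[0,0,0,0.1,0.1,16.2,100],[0,0,0,0.1,0.1,16.2,80],[0,0,0,0.1,0.1,16.2,65],[0,0,0,0.1,0.1,16.2,55],[0,0,0,0.1,0.1,16.2,45],[0,0,0,0.1,0.1,16.2,20],[0,0,0,0.1,0.1,16.2,0],[0,0,0,0.1,0.1,16.2,0],[0,0,0,0.1,0.1,16.2,0],[0,0,0,0.1,0.1,16.2,0],[0,0,0,0.1,0.1,16.2,0],[0,0,0,0.1,0.1,16.2,0],[0,0,0,0.1,0.1,16.2,0],[0,0,0,0.1,0.1,16.2,0]]

```text
time: 3.6
tool_pos: [0.4551, -0.1686, 0.0434]
ee_rot: [3.142, -0.0, 1.424]
wrist_force: [1.1, -0.5, -0.7]
width: 0.0358
```

```bash
python3 g.py 0.4548 -0.1685 0.196  .6232 -.1255 .196
```

```text
3.6 [ 0.4551 -0.1686  0.0434] [ 3.1415e+00 -1.0000e-04  1.4236e+00] 0.0358 [ 1.1 -0.5 -0.7] [ 0.001 -0.001  0.001 -0.    -0.001 -0.001]
turn [ 0.    -0.    -0.002] shift cm [ 1.000e-02 -3.000e-02 -1.526e+01]
turn [ 0.    -0.    -0.002] shift cm [  6.73  16.   -15.26]
```

Gripped: the opening is 35.8 mm. Next I lift, carry over the right pocket and check.

Request:
drive_tool:
  series:
    - [[0,0,0,0,0,-2,0],[0,0,0,0,0,-5,0],[0,0,0,0,0,-8,0],[0,0,0,0,0,-11.5,0],[0,0,0,0,0,-15.2,0],[0,0,0,1.2,2.8,-15.2,0],[0,0,0,2.5,6,-15.2,0],[0,0,0,3.9,9.2,-15.2,0],[0,0,0,5.2,12.3,-15.2,0],[0,0,0,6.2,14.8,-15.2,0],[0,0,0,6.7,16,-15.2,0],[0,0,0,6.7,16,-15.2,0],[0,0,0,6.7,16,-15.2,0],[0,0,0,6.7,16,-15.2,0]]

```text
time: 5.0
tool_pos: [0.6221, -0.1261, 0.1949]
ee_rot: [-3.14, 0.0, 1.423]
wrist_force: [-0.9, 0.3, -3.0]
width: 0.0356
```

```bash
python3 g.py .6232 -.1255 .052; python3 -c "
from h import *
s=snap('wrist','w2.png');snap('scene','s2.png')
"
```

```text
5.0 [ 0.6221 -0.1261  0.1949] [-3.1401  0.      1.423 ] 0.0356 [-0.9  0.3 -3. ] [-0.004 -0.013 -0.001  0.002 -0.003  0.001]
turn [-0.002  0.    -0.003] shift cm [ 0.08  0.13 14.29]
```

View pics/w2.png

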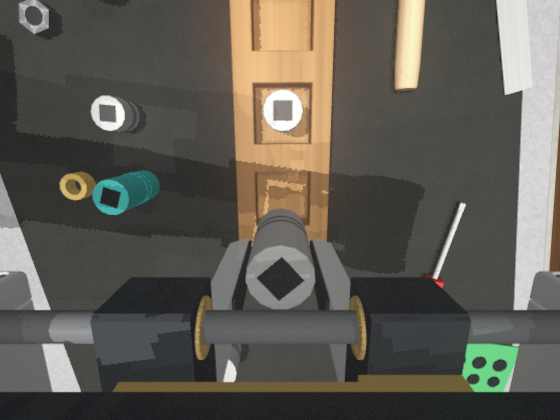

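View pics/s2.png

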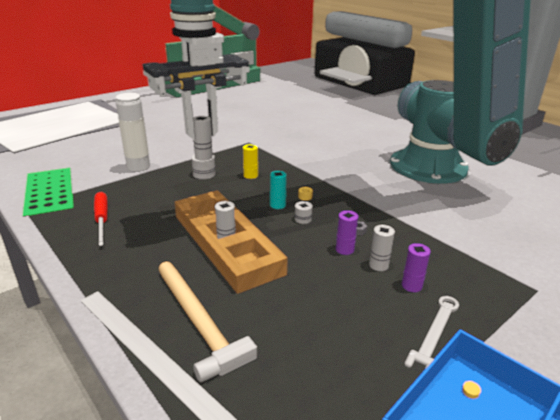

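The wrist view shows the socket upright in the jaws at (280,275) and the rack running parallel to the tool. Lowering: contact is expected at TCP z of about 0.0514 (14.3 cm down).

Request:
drive_tool:
  series:
    - [[0,0,0,0.1,0.1,2,0],[0,0,0,0.1,0.1,5,0],[0,0,0,0.1,0.1,7.5,0],[0,0,0,0.1,0.1,9,0],[0,0,0,0.1,0.1,10.5,0],[0,0,0,0.1,0.1,12,0],[0,0,0,0.1,0.1,13,0],[0,0,0,0.1,0.1,13.6,0],[0,0,0,0.1,0.1,13.9,0],[0,0,0,0.1,0.1,14,0],[0,0,0,0.1,0.1,14,0],[0,0,0,0.1,0.1,14,0]]

```text
time: 6.3
tool_pos: [0.6239, -0.1255, 0.0564]
ee_rot: [3.14, 0.0, 1.423]
wrist_force: [0.1, -0.3, -4.2]
width: 0.0356
```

```bash
python3 g.py .6232 -.1255 .0512
```

```text
6.3 [ 0.6239 -0.1255  0.0564] [3.1404e+00 3.0000e-04 1.4228e+00] 0.0356 [ 0.1 -0.3 -4.2] [-0.001 -0.001  0.001 -0.001  0.001 -0.   ]
turn [ 0.001  0.    -0.003] shift cm [-0.01 -0.07  0.52]
```

Request:
drive_tool:
  series:
    - [[0,0,0,0,0,0.2,0],[0,0,0,0,0,0.3,0],[0,0,0,0,0,0.35,0],[0,0,0,0,0,0.35,0]]

```text
time: 6.7
tool_pos: [0.6238, -0.1255, 0.0527]
ee_rot: [3.141, 0.0, 1.423]
wrist_force: [-1.0, -0.2, -3.0]
width: 0.0356
```

Request:
drive_tool:
  series:
    - [[0,0,0,0,0,0.1,0],[0,0,0,0,0,0.15,0],[0,0,0,0,0,0.15,0]]

```text
time: 7.0
tool_pos: [0.6238, -0.1254, 0.0514]
ee_rot: [3.141, 0.0, 1.423]
wrist_force: [-0.7, -0.3, -3.0]
width: 0.0353
```

Request:
drive_tool:
  series:
    - [[0,0,0,0,0,0.1,0],[0,0,0,0,0,0.1,0]]

```text
time: 7.2
tool_pos: [0.6239, -0.1255, 0.0514]
ee_rot: [3.14, 0.0, 1.423]
wrist_force: [-2.8, 1.7, 2.2]
width: 0.0353
```

Request:
drive_tool:
  series:
    - [[0,0,0,0,0,0.1,0],[0,0,0,0,0,0.1,0]]

```text
time: 7.4
tool_pos: [0.6239, -0.1255, 0.0514]
ee_rot: [3.14, 0.0, 1.423]
wrist_force: [-3.4, 0.8, 5.5]
width: 0.0355
```

The upward force rose from -3 to +5.5 N with no further descent, so it is seated on the floor. Releasing and rising.

Request:
drive_tool:
  series:
    - [[0,0,0,0,0,0,40],[0,0,0,0,0,0,45],[0,0,0,0,0,0,55],[0,0,0,0,0,0,65],[0,0,0,0,0,0,75],[0,0,0,0,0,0,75],[0,0,0,0,0,0,75],[0,0,0,0,0,-1.5,75],[0,0,0,0,0,-4,75],[0,0,0,0,0,-7,80],[0,0,0,0,0,-10,100],[0,0,0,0,0,-13,100],[0,0,0,0,0,-15,100],[0,0,0,0,0,-15,100],[0,0,0,0,0,-15,100]]

```text
time: 8.9
tool_pos: [0.6238, -0.1254, 0.2021]
ee_rot: [3.138, 0.001, 1.423]
wrist_force: [-1.2, 0.2, 0.9]
width: 0.0936
```

```bash
python3 g.py .4537 .2019 .201; python3 -c "
from h import *
snap('wrist','w3.png');snap('scene','s3.png')
"
```

```text
8.9 [ 0.6238 -0.1254  0.2021] [3.1383e+00 7.0000e-04 1.4230e+00] 0.0936 [-1.2  0.2  0.9] [ 0.002  0.026  0.046  0.    -0.003 -0.002]
turn [ 0.003  0.001 -0.003] shift cm [ 2.987e+01 -2.165e+01  2.000e-02]
```

View pics/w3.png

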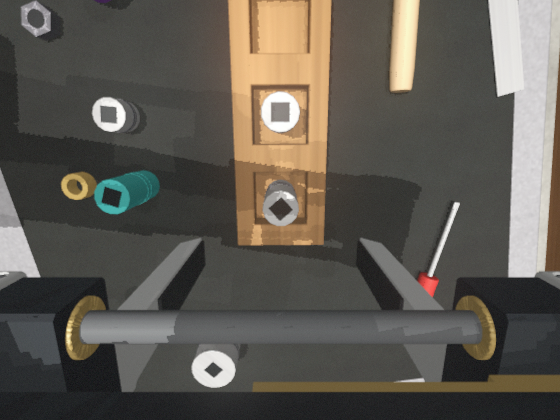

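View pics/s3.png

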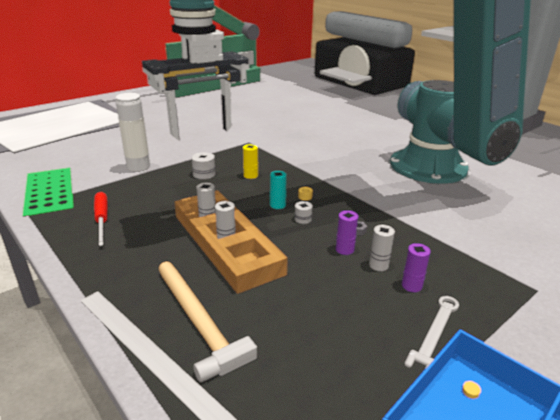

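The first socket stands upright in the right pocket: (282,205) in the wrist view, (206,198) in the scene. Now the left spare.

Request:
drive_tool:
  series:
    - [[0,0,0,2,-1.5,0,100],[0,0,0,5.5,-4,0,100],[0,0,0,9,-6.5,0,100],[0,0,0,12.5,-9.1,0,100],[0,0,0,16,-11.6,0,100],[0,0,0,19.5,-14.1,0,100],[0,0,0,23,-16.7,0,100],[0,0,0,26.5,-19.2,0,100],[0,0,0,29,-21,0,100],[0,0,0,29.9,-21.7,0,100],[0,0,0,29.9,-21.7,0,100],[0,0,0,29.9,-21.7,0,100],[0,0,0,29.9,-21.7,0,100]]

```text
time: 10.3
tool_pos: [0.4528, 0.2013, 0.1993]
ee_rot: [-3.14, 0.001, 1.421]
wrist_force: [-0.0, -0.6, 0.2]
width: 0.094
```

```bash
python3 g.py .4537 .2019 .043; python3 -c "
from h import *
s=snap('wrist','w4.png')
C=cloud(s); g=cv2.cvtColor(s['img'],6)
k=(abs(C[...,2]-.08)<.004)&(g>150)&(np.hypot(C[...,0]-.4537,C[...,1]-.2019)<.028)
print(k.sum(),C[k].mean(0),(C[k].min(0)+C[k].max(0))/2)
"
```

```text
10.3 [0.4528 0.2013 0.1993] [-3.1399e+00  1.0000e-03  1.4211e+00] 0.094 [-0.  -0.6  0.2] [-0.004 -0.003 -0.004  0.003  0.     0.001]
turn [-0.002  0.001 -0.005] shift cm [ 0.09  0.1  15.63]
588 [0.45540517 0.20236407 0.07971762] [0.45481263 0.20189421 0.07943507]
```

View pics/w4.png

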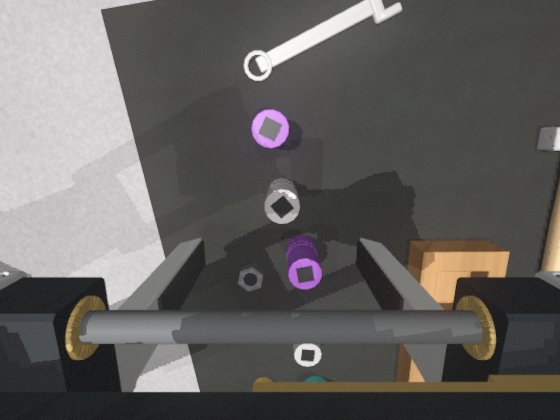

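The grey target is at (282,205), between the fingers, and both purples are off the jaw line. Down and grip.

Request:
drive_tool:
  series:
    - [[0,0,0,0.1,0.1,3,100],[0,0,0,0.1,0.1,6,100],[0,0,0,0.1,0.1,9,100],[0,0,0,0.1,0.1,12,100],[0,0,0,0.1,0.1,14.5,100],[0,0,0,0.1,0.1,15.6,100],[0,0,0,0.1,0.1,15.6,100],[0,0,0,0.1,0.1,15.6,80],[0,0,0,0.1,0.1,15.6,65],[0,0,0,0.1,0.1,15.6,55],[0,0,0,0.1,0.1,15.6,45],[0,0,0,0.1,0.1,15.6,20],[0,0,0,0.1,0.1,15.6,0],[0,0,0,0.1,0.1,15.6,0],[0,0,0,0.1,0.1,15.6,0],[0,0,0,0.1,0.1,15.6,0],[0,0,0,0.1,0.1,15.6,0],[0,0,0,0.1,0.1,15.6,0],[0,0,0,0.1,0.1,15.6,0],[0,0,0,0.1,0.1,15.6,0]]

```text
time: 12.35
tool_pos: [0.4539, 0.2021, 0.0435]
ee_rot: [-3.14, 0.001, 1.421]
wrist_force: [1.3, -0.2, 0.3]
width: 0.0354
```

```bash
python3 g.py .649 .0525 .196
```

```text
12.35 [0.4539 0.2021 0.0435] [-3.1403e+00  7.0000e-04  1.4208e+00] 0.0354 [ 1.3 -0.2  0.3] [-0.     0.001 -0.001 -0.002  0.001  0.   ]
turn [-0.001  0.001 -0.005] shift cm [-11.89  21.51 -15.28]
```

Request:
drive_tool:
  series:
    - [[0,0,0,0,0,-2,0],[0,0,0,0,0,-5,0],[0,0,0,0,0,-8,0],[0,0,0,0,0,-11.5,0],[0,0,0,0,0,-15.3,0],[0,0,0,-1,1.8,-15.3,0],[0,0,0,-3,5.4,-15.3,0],[0,0,0,-5,9,-15.3,0],[0,0,0,-7,12.7,-15.3,0],[0,0,0,-9,16.3,-15.3,0],[0,0,0,-11,19.9,-15.3,0],[0,0,0,-11.9,21.5,-15.3,0],[0,0,0,-11.9,21.5,-15.3,0],[0,0,0,-11.9,21.5,-15.3,0],[0,0,0,-11.9,21.5,-15.3,0]]

```text
time: 13.85
tool_pos: [0.6478, 0.0534, 0.1957]
ee_rot: [-3.138, 0.0, 1.422]
wrist_force: [0.5, 0.3, -3.9]
width: 0.0355
```

```bash
python3 g.py .649 .0525 .0515; python3 -c "
from h import *
s=snap('scene','s5.png')
"
```

```text
13.85 [0.6478 0.0534 0.1957] [-3.1383e+00  4.0000e-04  1.4219e+00] 0.0355 [ 0.5  0.3 -3.9] [ 0.009 -0.014 -0.005 -0.003  0.    -0.002]
turn [-0.003  0.    -0.004] shift cm [-0.06  0.18 14.42]
```

View pics/s5.png

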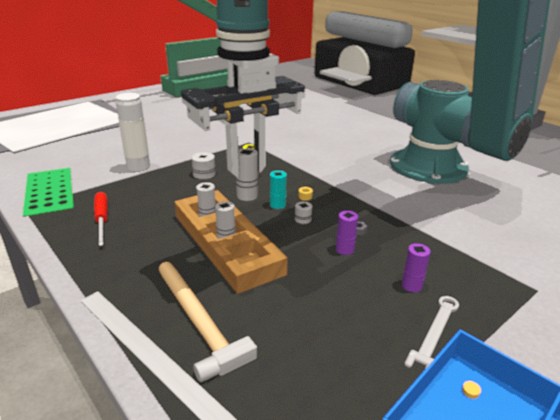

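The socket is held upright at (246,172) and everything else is in place. Lowering it into the left pocket.

Request:
drive_tool:
  series:
    - [[0,0,0,-0.1,0.1,2,0],[0,0,0,-0.1,0.1,5,0],[0,0,0,-0.1,0.1,7.5,0],[0,0,0,-0.1,0.1,9,0],[0,0,0,-0.1,0.1,10.5,0],[0,0,0,-0.1,0.1,12,0],[0,0,0,-0.1,0.1,13,0],[0,0,0,-0.1,0.1,13.6,0],[0,0,0,-0.1,0.1,13.9,0],[0,0,0,-0.1,0.1,14.1,0],[0,0,0,-0.1,0.1,14.1,0],[0,0,0,-0.1,0.1,14.1,0]]

```text
time: 15.1
tool_pos: [0.6489, 0.0523, 0.0559]
ee_rot: [-3.14, 0.0, 1.422]
wrist_force: [0.3, -0.4, -3.5]
width: 0.0357
```

Request:
drive_tool:
  series:
    - [[0,0,0,0,0,0.1,0],[0,0,0,0,0,0.2,0],[0,0,0,0,0,0.2,0]]

```text
time: 15.4
tool_pos: [0.6489, 0.0523, 0.0539]
ee_rot: [-3.14, 0.0, 1.422]
wrist_force: [0.1, -1.3, -4.0]
width: 0.0358
```

Request:
drive_tool:
  series:
    - [[0,0,0,0,0,0.1,0],[0,0,0,0,0,0.1,0]]

```text
time: 15.6
tool_pos: [0.6487, 0.0523, 0.0526]
ee_rot: [-3.14, 0.0, 1.422]
wrist_force: [-0.6, -0.4, -4.4]
width: 0.0355
```

Request:
drive_tool:
  series:
    - [[0,0,0,0,0,0.1,0],[0,0,0,0,0,0.1,0]]

```text
time: 15.8
tool_pos: [0.6487, 0.0523, 0.0516]
ee_rot: [-3.14, 0.0, 1.422]
wrist_force: [-0.2, 0.2, -3.6]
width: 0.0355
```

Request:
drive_tool:
  series:
    - [[0,0,0,0,0,0.1,0],[0,0,0,0,0,0.1,0]]

```text
time: 16.0
tool_pos: [0.6488, 0.0523, 0.0515]
ee_rot: [-3.141, 0.0, 1.422]
wrist_force: [-1.5, 0.4, 1.4]
width: 0.0354
```

Request:
drive_tool:
  series:
    - [[0,0,0,0,0,0.1,0],[0,0,0,0,0,0.1,0]]

```text
time: 16.2
tool_pos: [0.6488, 0.0523, 0.0515]
ee_rot: [-3.141, 0.0, 1.422]
wrist_force: [-2.3, 0.2, 3.2]
width: 0.0355
```

Seated: the upward force rose to +3.2 N with no further descent. Releasing, then moving up and away.

Request:
drive_tool:
  series:
    - [[0,0,0,0,0,0,40],[0,0,0,0,0,0,45],[0,0,0,0,0,0,55],[0,0,0,0,0,0,65],[0,0,0,0,0,0,75],[0,0,0,0,0,0,75],[0,0,0,0,0,0,75],[0,0,0,0,0,-1.5,75],[0,0,0,0,0,-4,75],[0,0,0,0,0,-7,80],[0,0,0,0,0,-10,100],[0,0,0,0,0,-13,100],[0,0,0,0,0,-15,100],[0,0,0,0,0,-15,100],[0,0,0,0,0,-15,100]]

```text
time: 17.7
tool_pos: [0.6491, 0.0524, 0.2022]
ee_rot: [3.141, 0.0, 1.422]
wrist_force: [-0.1, 0.3, -0.7]
width: 0.0939
```

Request:
drive_tool:
  series:
    - [[0,0,0,2,-2.5,0,100],[0,0,0,4,-5,0,100],[0,0,0,7,-8,0,100],[0,0,0,10,-11,0,100],[0,0,0,13,-14,0,100],[0,0,0,16,-17,0,100],[0,0,0,19,-20,0,100],[0,0,0,21,-22,0,100],[0,0,0,22,-23,0,100],[0,0,0,22,-23,0,100],[0,0,0,22,-23,0,100]]

```text
time: 18.8
tool_pos: [0.4545, 0.3031, 0.2011]
ee_rot: [3.141, 0.002, 1.422]
wrist_force: [0.2, 0.0, -0.1]
width: 0.0942
```

```bash
python3 g.py; python3 - <<'E'
from h import *
t=snap('top','t6.png'); s=snap('scene','s6.png'); C=cloud(t); g=cv2.cvtColor(t['img'],6); hs=cv2.cvtColor(t['img'],40)
for n,x,y in (('R',.6232,-.1255),('M',.636,-.036),('L',.649,.0525)):
    k=(C[...,2]>.07)&(np.hypot(C[...,0]-x,C[...,1]-y)<.03); P=C[k]; print(n,k.sum(),np.median(P[:,2]).round(4),((P.min(0)+P.max(0))/2).round(4))
E
```

```text
18.8 [0.4545 0.3031 0.2011] [3.1414e+00 1.7000e-03 1.4218e+00] 0.0942 [ 0.2  0.  -0.1] [-0.021  0.001 -0.011  0.002  0.002  0.003]
R 271 0.0874 [ 0.6225 -0.1246  0.0818]
M 259 0.0875 [ 0.6354 -0.0363  0.0815]
L 266 0.0873 [0.6479 0.0524 0.0814]
```

View pics/s6.png

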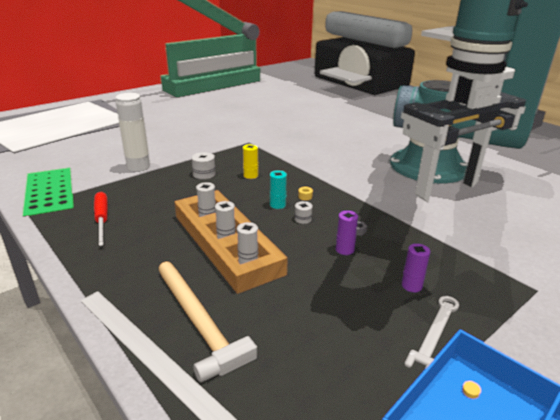

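View pics/t6.png

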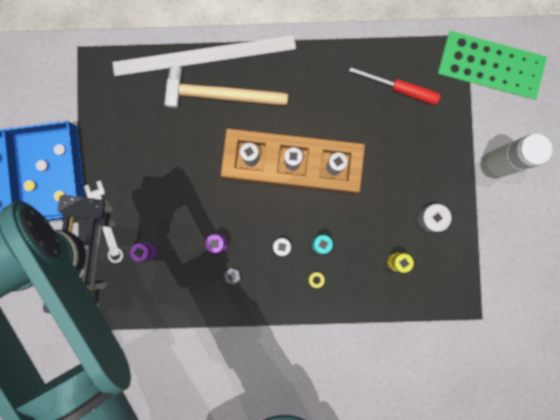

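All three sockets stand in the rack, at (249,152), (293,157) and (338,162) in the top view, with their tops at the same height. The look-alikes have not moved. Handing in.

```bash
python3 -c "
from bench import robot
print(robot.close_job())"
```

```text
the job is handed in; nothing more can be done
None
```

Both tall grey spares now stand upright in the rack's two empty pockets. I lowered each until it touched the pocket floor, then let go. The job was handed in at about 19 s of the 58 s allowed.

**Last checks:**
- **Seating:** both tops measured 87 mm high, the same as the racked socket in the middle pocket. At touchdown the upward force rose while the tool stopped descending, at TCP z 51.4–51.5 mm; I had predicted 51.4 mm.
- **Position:** both spares are within about 1–2 mm of their pocket centres.
- **Everything else:** the racked socket is where it was, and the short, wide and coloured sockets appear untouched. The last move reading showed the gripper open, clear of everything, with about zero wrist force.
- **Disagreements:** the views differed by 1–2 mm, within the stated calibration. Nothing failed, and the largest force I read at the end of a move was about 6.5 N.

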